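# Set the wine transfer pump's speed on a dual dial

### The arm

A 6-joint arm with a two-finger parallel gripper is mounted at the origin on the work surface. World frame = base frame: x ahead of the robot, y to its left, z up, the work surface at z = 0. Lengths are in m, angles in rad, forces in N, time in s.
With the tool pointing down it reaches from about 0.275 to 1 m from the base axis. Payload 8.4 kg.
Tool frame: the origin (TCP) lies on the centre line of the jaws, within the pads' length; the fingertips stand 17 mm ahead of it and the grasp point (between the pads) lies 2 mm behind it (bot.tcp_to_tips is the z of the fingertips in the tool frame, in m); z points along the fingers, y is the line along which they close (so a half turn about z gives the same grasp; the last joint's range is limited). The gripper opens to 85 mm and grips with 20 to 120 N. Pads are 22 mm wide; open, the fingers measure 114 mm over their backs; the gripper's body (76 mm by 85 mm) begins 54 mm behind the grasp point. The pads swing forward as they close: fully open they stand 13 mm farther back than shut.
Start: joints at [1.151, 0.353, 1.633, -0, 1.155, -0.002], TCP at [0.254, 0.571, 0.248] pointing down, gripper open.
Joint ranges: [-2.63, 2.63], [-0.92, 2.1], [0.06, 2.66], [-1.3, 4.44], [0, 2.69], [-3.02, 3.02]. Speed limits (rad/s): [2.22, 2.22, 2.79, 3.14, 3.14, 3.14].

### API

Orientations are given as a unit quaternion [x, y, z, w].
In Python, from workcell import bot, hand, kinematics, get_obs, vision, hand_in gives the robot as it stands. The module is installed in compiled form; this text tells all that it offers. Calls block until the motion is done:
- bot.reach(position, orientation): joint-space move of the TCP to a pose.
- bot.servo_line(position, ori=None, velocity=0.15): straight line of the TCP; ori=None keeps the orientation; velocity is the mean speed in m/s.
- bot.goto_joints(angles): joint-space move.
- hand.move_gripper(opening, strength=None): finger opening in m; strength is the grip in N (None keeps the last); returns when the fingers have stopped.
- bot.dwell(seconds).
- kinematics.solve_ik(position, orientation): joint angles nearest the present ones, or None.
- get_obs(): the state.
- vision.read_camera(name): name is "side" or "top"; returns a dict with "frame" (420x560x3 uint8, red, green, blue), "intrinsics" (3x3 intrinsics, pixels), "view" (4x4, takes a point from world to camera coordinates). Camera axes: x right, y down, z forward; pixel columns grow to the right and rows downward; lengths in m; the calibration is good to about 2 mm. A picture is of the moment at which its call begins. There is no depth.
A pose or a line that the arm cannot do raises bot.IKError and nothing moves.
- hand_in(): hands the job in; it is judged then, once.
The state is a dict: "time_s": time; "joint_pos": joint angles; "joint_vel": joint speeds; "joint_efforts": joint torques, N m; "position": TCP position; "orientation": TCP orientation; "wrist_force": force on the tool from outside, world axes, zero at the start; "ft_torque": the same for the moment, N m; "gripper_width": finger opening in m; "grip_force": force on a finger pad.
Only numpy, scipy, OpenCV 4.12 (cv2) and the standard library are available. Lean on these libraries where they do the work, as an engineer would, in place of code of your own. Each camera call takes 0.05 s, during which the arm holds its last target. There are 200 camera calls.

### The job

Turn up the wine transfer pump: on the control box with the small orange inner knob, turn that knob clockwise until its white pointer points at the green mark on the panel, without turning the grey outer ring around it. Leave the blue inner knob on the other box as it is set, and let go of the orange knob when done.

Things in the scene. Friction and masses are not known exactly. Their poses are not given: they have to be found in the camera images.
- pump_knob (a joint): Angle of the orange inner knob, rad, growing clockwise seen from above, stops at 0 and 3.6. Its white pointer meets the green mark at 1.80 rad; it starts between 0.5 and 1.2. It stays where it is left and turns with light friction (about 0.03 N m). The upright axis is fixed in a grey control box 130 x 130 x 55 mm high, fixed to the bench; the green mark lies on the box's black top panel just outside the ring. The other box looks the same but has a blue inner knob.
- pump_grip (a point): Point on the axis of the orange inner knob, at mid-height of its grip bar; z is up, x runs along the bar towards its white pointer end and turns with the knob. The bar is 36 mm long (x), 12 mm wide (y), and reaches from 16 mm below to 16 mm above this point (its top is 112 mm above the bench). Below the bar is the knob's own round orange foot, 38 mm across, 6 mm thick (16 to 22 mm below this point); the grey outer ring's top lies 23 mm below this point.
- pump_ring_mark (a point): Yellow line on the top of the grey outer ring (60 mm across, 16 mm high, same axis as the orange knob), 26 mm from the axis. The ring turns very easily by itself when touched; its starting angle varies.
- heater_pointer (a point): Top of the white pointer end of the blue inner knob on the other control box, 18 mm from that knob's axis; same shape and height as the orange one.
Mind the look-alikes: they are no part of the job. Leave any red or turquoise look-alike of the part that bears pump_knob alone.

How it is judged:
By the outcome, as a careful person would: the job done as asked, in the order asked, and still so for the second after the job is handed in, with the robot touching nothing.
It also fails if it takes over 29 s, if anything falls off the work surface, if the arm or the gripper's body presses on something with over 40 N, if the wrist force passes 120 N, or if a joint passes its speed limit or range.

## Working session

There is one attempt and no reset: what is moved stays moved. The work goes in short steps, each a Python script; the robot and the scene stay as the last script left them, time stands still between calls to the robot, and variables do not carry over. Pictures are saved under pics/ and viewed, at most 10 in all, crops included, and the job is handed in when it is done.

```bash
mkdir -p pics; python3 - <<'E'
from workcell import *
import cv2,numpy as np
for n in("top","side"):
    c=vision.read_camera(n); cv2.imwrite(f"pics/{n}0.png",c["frame"][:,:,::-1]); print(n,c["intrinsics"].round(1).tolist(),c["view"].round(3).tolist())
    np.savez(f"{n}0.npz",**c)
print(get_obs())
E
```

```text
top [[398.8, 0.0, 282.9], [0.0, 398.8, 202.5], [0.0, 0.0, 1.0]] [[-0.007, -1.0, 0.005, 0.004], [-0.996, 0.006, -0.09, 0.56], [0.09, -0.005, -0.996, 0.933], [0.0, 0.0, 0.0, 1.0]]
side [[389.1, 0.0, 289.4], [0.0, 389.1, 207.2], [0.0, 0.0, 1.0]] [[0.73, -0.683, -0.018, -0.369], [-0.422, -0.43, -0.798, 0.305], [0.538, 0.59, -0.602, 0.578], [0.0, 0.0, 0.0, 1.0]]
{'time_s': 0.1, 'joint_pos': array([ 1.15057580e+00,  3.53564599e-01,  1.63404136e+00,  1.28578672e-05,
        1.15519262e+00, -2.40269984e-03]), 'joint_vel': array([ 1.09727619e-03, -2.61681270e-03, -1.73241118e-03, -6.89589591e-05,
       -4.48195087e-04, -6.17408403e-04]), 'joint_efforts': array([-6.98013682e-04, -6.06354046e+01, -3.42816567e+01, -8.86234352e-05,
        4.02896869e-03,  2.43492104e-05]), 'position': array([0.25344226, 0.57087785, 0.24765354]), 'orientation': array([ 2.07395164e-01,  9.78257063e-01, -5.88318519e-04, -1.32216433e-04]), 'wrist_force': array([-0.3794451 , -0.39592806, -0.15213871]), 'ft_torque': array([-0.00021235, -0.03223067,  0.08741859]), 'grip_force': 0.0, 'gripper_width': 0.0855812717926908}
```

View pics/top0.png

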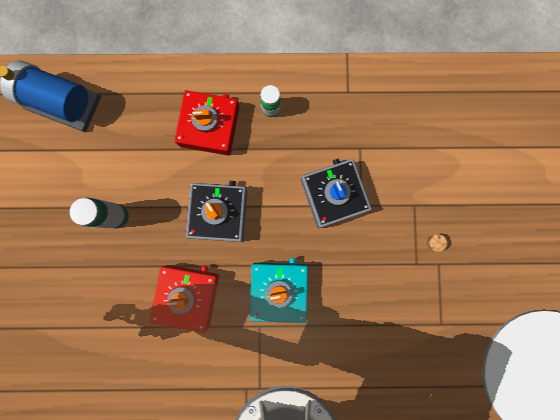

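View pics/side0.png

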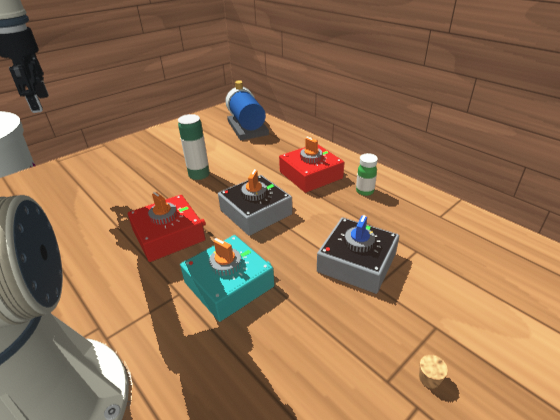

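```bash
python3 - <<'E'
import cv2,numpy as np
a=cv2.imread("pics/top0.png")[176:248,178:252]; b=cv2.imread("pics/side0.png")[165:220,215:295]
a=cv2.resize(a,None,fx=7,fy=7,interpolation=cv2.INTER_CUBIC);b=cv2.resize(b,(280,193),interpolation=cv2.INTER_CUBIC)
o=np.zeros((504,798,3),np.uint8);o[:,:518]=a;o[:193,518:798]=b
cv2.imwrite("pics/crop0.png",o)
E
cat > h.py <<'E'
import numpy as np,cv2
def ray(c,u,v,z):
    R=c["view"][:3,:3];t=c["view"][:3,3];K=c["intrinsics"]
    d=R.T@np.linalg.solve(K,[u,v,1.]);o=-R.T@t
    return o+d*(z-o[2])/d[2]
def proj(c,p):
    q=c["intrinsics"]@(c["view"][:3,:3]@np.asarray(p)+c["view"][:3,3]);return q[:2]/q[2]
def masks(c):
    h=cv2.cvtColor(c["frame"],cv2.COLOR_RGB2HSV)
    return {"orange":cv2.inRange(h,(5,170,120),(18,255,255)),"green":cv2.inRange(h,(50,180,100),(72,255,255)),"white":cv2.inRange(h,(0,0,190),(179,60,255))}
E
python3 - <<'E'
from h import *
c=np.load("top0.npz");m=masks(c)
for k in m:
    n,l,s,ce=cv2.connectedComponentsWithStats(m[k])
    for i in range(1,n):
        x,y=ce[i]
        if 186<x<246 and 180<y<242: print(k,s[i],ce[i].round(1),[ray(c,x,y,z).round(4).tolist() for z in (.055,.112)])
# box outline: print panel/box corners later
g=c["frame"].max(2); f=(g<60).astype(np.uint8)*255; f=cv2.morphologyEx(f,cv2.MORPH_CLOSE,np.ones((5,5)))
for q in cv2.findContours(f,cv2.RETR_EXTERNAL,cv2.CHAIN_APPROX_NONE)[0]:
    r=cv2.minAreaRect(q)
    if cv2.contourArea(q)>1000: print(r,ray(c,*r[0],.055))
E
```

```text
orange [206 203  12  17  97] [211.  212.8] [[0.5346, 0.1681, 0.055], [0.5309, 0.1581, 0.112]]
orange [213 203   9  12  53] [217.3 208. ] [[0.5458, 0.1534, 0.055], [0.5414, 0.1443, 0.112]]
green [215 188   5   9  42] [216.9 191.8] [[0.5837, 0.1549, 0.055], [0.5769, 0.1457, 0.112]]
white [194 187   1   1   1] [194. 187.] [[0.5953, 0.2083, 0.055], [0.5878, 0.1958, 0.112]]
white [240 190   1   2   2] [240.  190.5] [[0.5864, 0.1009, 0.055], [0.5794, 0.0951, 0.112]]
white [207 198   1   1   1] [207. 198.] [[0.5693, 0.1777, 0.055], [0.5634, 0.1671, 0.112]]
white [202 202   1   1   1] [202. 202.] [[0.56, 0.1892, 0.055], [0.5547, 0.1779, 0.112]]
white [206 203   6   8  18] [208.6 206.4] [[0.5496, 0.1739, 0.055], [0.545, 0.1635, 0.112]]
white [199 214   1   1   1] [199. 214.] [[0.5321, 0.1958, 0.055], [0.5285, 0.1841, 0.112]]
white [190 232   1   2   2] [190.  232.5] [[0.4894, 0.2161, 0.055], [0.4884, 0.2031, 0.112]]
white [236 236   1   1   1] [236. 236.] [[0.4806, 0.1098, 0.055], [0.4802, 0.1034, 0.112]]
((225.204833984375, 209.26968383789062), (68.64493560791016, 57.96343231201172), 5.492324352264404) [0.54267534 0.13514313 0.055     ]
((341.392333984375, 187.8615264892578), (58.02164077758789, 61.40530776977539), 70.55996704101562) [ 0.59115078 -0.13605151  0.055     ]
((86.54601287841797, 99.26695251464844), (42.06370162963867, 55.58702087402344), 44.19307327270508) [0.8072056  0.46653804 0.055     ]
```

View pics/crop0.png

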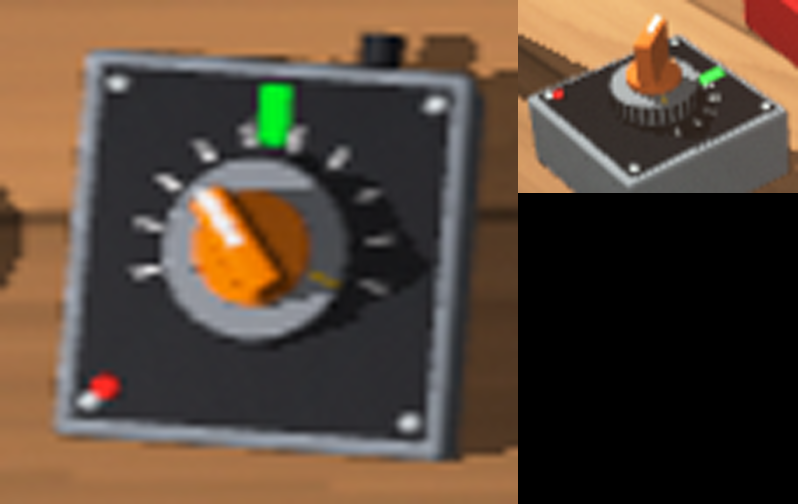

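```bash
python3 - <<'E'
from h import *
c=np.load("top0.npz");s=np.load("side0.npz")
P=lambda x,y,z:ray(c,(x+.5)/7-.5+178,(y+.5)/7-.5+176,z)
S=[P(x,y,.055) for x,y in((118,82),(435,104),(409,423),(90,400))]
print("box",np.mean(S,0).round(4),[np.linalg.norm(S[i]-S[i-1]).round(4) for i in range(4)])
print("ring",P(255,250,.073).round(4))
B=[P(x,y,.112) for x,y in((190,205),(215,187),(282,275),(258,300))]
print("bar",np.mean(B,0).round(4),[np.linalg.norm(B[i]-B[i-1]).round(4) for i in range(4)])
g=P(275,115,.055);A=(np.mean(S,0)+P(255,250,.073)+np.mean(B,0))/3
an=lambda v:np.arctan2(v[1],v[0])
for a in (np.mean(S,0),A):print("green",an(g-a),"ptr",an(ray(c,208.6,206.4,.112)-a))
print("bar edges",an(B[1]-B[2]),an(B[0]-B[3]), "box dir",an(S[0]-S[3]),an(S[1]-S[2]))
# side: orange/white in crop
m=masks(s)
for k in("orange","white","green"):
    n,l,st,ce=cv2.connectedComponentsWithStats(m[k])
    for i in range(1,n):
        x,y=ce[i]
        if 240<x<280 and 165<y<205 and st[i][4]>4: print(k,st[i],ce[i].round(1),ray(s,x,y,.055).round(4),ray(s,x,y,.112).round(4))
print("proj axis mid",proj(s,[A[0],A[1],.112]),proj(s,[A[0],A[1],.074]))
E
```

```text
box [0.5377 0.1584 0.055 ] [np.float64(0.106), np.float64(0.106), np.float64(0.1063), np.float64(0.1056)]
ring [0.5369 0.1581 0.073 ]
bar [0.5368 0.1574 0.112 ] [np.float64(0.0367), np.float64(0.0095), np.float64(0.0348), np.float64(0.0107)]
green -0.07850340553474404 ptr 0.599874912103743
green -0.06773542978544927 ptr 0.6074860158799287
bar edges 0.652456409989044 0.6242422214936049 box dir -0.07381357810988057 -0.07766724316574461
orange [246 171  15  21 158] [252.6 183.6] [0.5622 0.1918 0.055 ] [0.5112 0.1215 0.112 ]
white [252 169   4   5   9] [253.3 171.2] [0.6002 0.2358 0.055 ] [0.5451 0.1608 0.112 ]
proj axis mid [251.38927969 172.97032181] [252.62447696 186.72494489]
```

```bash
cat >> h.py <<'E'
from scipy.spatial.transform import Rotation as Ro
X,Y=.537,.158
def down(a): 
    return Ro.from_matrix(np.array([[np.cos(a),np.sin(a),0],[np.sin(a),-np.cos(a),0],[0,0,-1]])).as_quat()
def st(o): print(round(o["time_s"],2),o["position"].round(4),"F",o["wrist_force"].round(1),"T",o["ft_torque"].round(2),"w",round(o["gripper_width"],4),"g",round(o["grip_force"],1),"q6",o["joint_pos"][5].round(3))
E
python3 - <<'E'
from h import *
from workcell import *
a=.63+np.pi
print(kinematics.solve_ik([X,Y,.104],down(a)),kinematics.solve_ik([X,Y,.104],down(a-.72)))
bot.reach([X,Y,.2],down(a)); st(get_obs())
hand.move_gripper(.05); st(get_obs())
bot.servo_line([X,Y,.104],velocity=.08); st(get_obs())
c=vision.read_camera("side");np.savez("side1.npz",**c)
cv2.imwrite("pics/side1.png",cv2.resize(c["frame"][110:225,190:330,::-1],None,fx=5,fy=5,interpolation=cv2.INTER_CUBIC))
E
```

```text
[ 2.83472543e-01  4.32829628e-01  1.88881677e+00 -4.44089210e-16
  8.19946257e-01 -1.91732378e+00] [ 2.83472543e-01  4.32829628e-01  1.88881677e+00 -4.44089210e-16
  8.19946257e-01 -1.19732378e+00]
1.93 [0.537  0.1586 0.2001] F [ 0.3  0.4 -0.5] T [ 0.01 -0.   -0.02] w 0.0854 g 0.0 q6 -1.917
2.37 [0.5369 0.1582 0.2   ] F [-0.1  0.7  0.4] T [ 0.02  0.03 -0.03] w 0.0499 g 0.0 q6 -1.917
3.72 [0.5374 0.1581 0.1045] F [ 0.4 -0.1  1.6] T [0.03 0.03 0.  ] w 0.0502 g 0.0 q6 -1.917
```

View pics/side1.png

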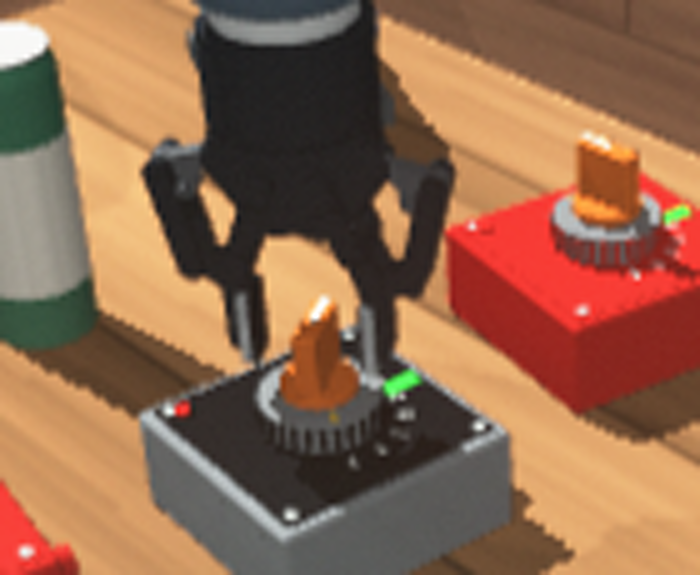

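The open jaws straddle the bar: the tips sit at crop (250,360) and (372,375), with the bar at (318,350). I'll close gently and turn.

```bash
python3 - <<'E'
from h import *
from workcell import *
hand.move_gripper(.008,20); st(get_obs())
for a in np.linspace(.63,-.075,6)[1:]:
    bot.reach([X,Y,.104],down(a+np.pi)); st(get_obs())
bot.dwell(.2)
hand.move_gripper(.045); st(get_obs())
bot.servo_line([X,Y,.2],velocity=.12)
bot.reach([.35,.45,.3],down(a+np.pi)); st(get_obs())
c=vision.read_camera("top");np.savez("top2.npz",**c)
cv2.imwrite("pics/top2.png",cv2.resize(c["frame"][176:248,178:252,::-1],None,fx=7,fy=7,interpolation=cv2.INTER_CUBIC))
E
```

```text
4.19 [0.5377 0.1578 0.1044] F [ 2.4 -2.6  2.5] T [-0.54 -0.34 -0.03] w 0.0115 g 24.4 q6 -1.917
4.45 [0.5376 0.1579 0.1044] F [ 2.  -3.8  3.4] T [-0.46 -0.34 -0.03] w 0.0112 g 24.6 q6 -1.78
4.71 [0.5375 0.1581 0.1044] F [ 2.4 -2.2  4.8] T [-0.31 -0.35  0.01] w 0.0116 g 24.8 q6 -1.641
4.97 [0.5374 0.1583 0.1043] F [ 1.6 -1.4  4.7] T [-0.07 -0.36 -0.03] w 0.0116 g 24.9 q6 -1.5
5.22 [0.5374 0.1585 0.1044] F [1.3 1.1 5.6] T [ 0.1  -0.32  0.01] w 0.0117 g 24.9 q6 -1.36
5.48 [0.5374 0.1587 0.1043] F [1.8 1.9 5.2] T [ 0.46 -0.31 -0.01] w 0.0116 g 24.9 q6 -1.221
6.1 [0.5366 0.1579 0.1037] F [-0.1 -0.2  0.2] T [ 0.01  0.04 -0.06] w 0.0452 g 0.0 q6 -1.214
8.4 [0.3505 0.4492 0.2994] F [-1.  -0.5 -0.5] T [-0.03  0.02  0.  ] w 0.045 g 0.0 q6 -0.589
```

View pics/top2.png

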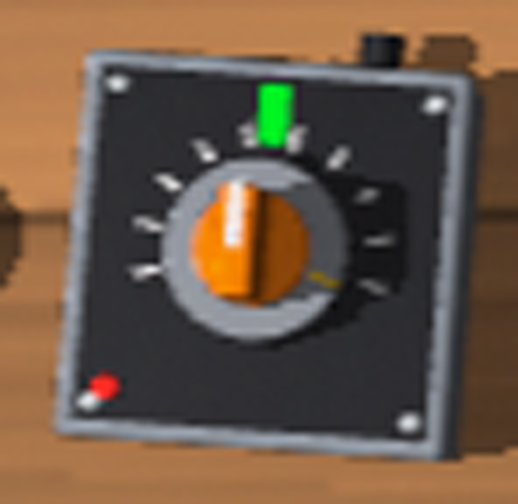

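The ring's yellow line is still at crop (323,279), so the ring didn't move. The pointer bar now runs parallel to the box's side edge, towards the green mark at (275,115). I'll check the angle in numbers.

```bash
python3 - <<'E'
from h import *
c=np.load("top2.npz");b=np.load("top0.npz")
an=lambda v:np.arctan2(v[1],v[0])
for d in(b,c):
    w=(d["frame"].astype(float)[...,2]); m=np.zeros_like(w)
    m[200:214,204:219]=1
    # white stroke: blue channel high & low saturation, weighted
    f=d["frame"].astype(float); wt=np.clip(f[...,2]-110,0,None)*m*(f[...,0]>205)
    ys,xs=np.nonzero(wt); W=wt[ys,xs]
    p=np.array([ray(d,x,y,.112)[:2] for x,y in zip(xs,ys)]); mu=np.average(p,0,W)
    e,v=np.linalg.eigh(np.cov(p.T,aweights=W)); t=v[:,1]*np.sign(v[0,1])
    print(len(W),mu.round(4),"axis",an(t).round(3),e[1]/e[0],"from centre",an(mu-[.537,.158]).round(3),np.linalg.norm(mu-[.537,.158]).round(4))
D=np.abs(c["frame"].astype(int)-b["frame"]).max(2)
print("blue knob change",D[165:220,310:365].max())
E
```

```text
28 [0.5446 0.1633] axis 0.601 13.71794080709146 from centre 0.608 0.0093
30 [0.5449 0.1583] axis -0.101 8.746876006830492 from centre 0.041 0.0079
blue knob change 5
```

```bash
python3 -c "
from workcell import *
print(hand_in())"
```

```text
the job is handed in; nothing more can be done
None
```

I turned the orange knob about 0.70 rad clockwise so its pointer sits on the green mark, to within about 0.03 rad by bar direction. The grey ring and the blue knob did not move, the knob is released, and the job is handed in.

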